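# Dispense one tissue cassette and slide it into the marking nest

## Task

Get one tissue cassette ready for marking: press the plunger of the dispenser all the way down once, so that a single pink cassette comes out onto the ledge, and let the plunger come back up. Then slide that cassette along the ledge with a fingertip into the marking nest until it rests against the end stop. Do not pick up or lift any cassette, and leave the cassettes in the magazine and the marker, vial and beaker alone.

Things in the scene. Friction and masses are not known exactly. Their poses are not given: they have to be found in the camera images.
- dispenser: Light grey cassette dispenser, fixed. Origin on the worktop under the magazine's centre; x to its back, y to its left seen from its front, z up. In this frame, mm: magazine tower x -24 to 24, 36 wide, 60 high, open on top; drive housing behind it, x 24 to 80, 46 wide, 52 high, plunger on it at x 52, y 0; ledge in front, 16 high, x -78 to -22, y -80 to 27. Yaw varies up to 0.4 rad either way
- plunger (a joint): Travel of the plunger: 0 up, 0.031 m fully down. A spring resists (2.5 N at the top, 5 N at the bottom, damping 15 N per m/s). Rack and pinion drive a blade 1.75 times as far to the front, pushing out the lowest cassette; only the full stroke brings it clear of the gate. Let go, the plunger springs up, the blade goes back and the next cassette drops
- plunger_top (a point): Centre of the top of the plunger's round black button, 33 mm across; at rest 100.5 mm above the worktop, 69.5 mm when fully down. It moves with the plunger
- outlet (a point): Point on the ledge, 16 mm above the worktop (dispenser x -53, y 0), in front of the magazine's gate; a cassette that has come out has its origin about here. The ledge is open to the left (+y). Along its front runs a lip, inner face at dispenser x -74.5 mm, and right of the magazine a rear rail that slants from x -24 mm at the gate to the nest, both 4 mm high above the ledge
- nest (a point): Where the cassette's origin lies when it is home in the marking nest: on the ledge (16 mm above the worktop), 58 mm to the right (-y) of the outlet, dispenser x -53. From the outlet the rails draw in like a funnel to the nest's width of 41.5 mm. The nest is closed at its right by the end stop, 8 mm high, its face 14 mm beyond this point
- cassette_1: The lowest pink tissue cassette in the magazine, the one that will come out: 40 (x) by 28 (y) by 10 mm high, about 14 g, slippery plastic, slotted lid; its low end with the sloping writing face looks to the dispenser's front (-x of the cassette). Origin at the centre of its underside, axes as the dispenser's
- cassette_2: The next cassette in the magazine, same shape, lying on cassette_1; when the blade is back it drops to the magazine's floor
- cassette_3: Third cassette of the stack, same shape; stays in the magazine
- cassette_4: Top cassette of the stack, same shape; stays in the magazine, its top about 56 mm above the worktop at the start
- marker: Black capped marker, 134 mm long (its y), 13 mm thick, lying on the worktop in front of the ledge. Bystander. Origin under its middle
- vial: Glass sample vial with a black cap, 25 mm across, 50 mm high, standing behind the nest on the right of the magazine. Bystander. Origin at the centre of its underside
- beaker: Small glass beaker, 46 mm across, 58 mm high, standing on the left of the dispenser. Bystander. Origin at the centre of its underside
Mind the look-alikes: they are no part of the job. Leave any blue look-alike of the dispenser alone.

How it is judged:
On the way, in this order (a step that is already met when the one before it is completed fails the run):
1. the plunger is pressed fully down and the lowest cassette is out on the ledge (value of joint plunger above 0.0285 m and x of cassette_1 in the frame of dispenser below -0.0485 m), for 0.05 s.
2. the plunger has come back up and the next cassette has dropped to the magazine's floor, the first still at the outlet (value of joint plunger below 0.002 m and z of cassette_2 in the frame of dispenser below 0.0185 m and y of cassette_1 in the frame of dispenser above -0.02 m), for 0.05 s.
3. the cassette has been slid along the ledge into the nest, against the end stop (y of cassette_1 in the frame of nest below 0.003 m and z of cassette_1 in the frame of nest below 0.002 m), for 0.1 s.
At the end, for the whole second after the job is handed in: The ejected cassette lies flat and at rest in the marking nest, within 3 mm of its place against the end stop and square to it within 0.1 rad; the plunger is up (within 2 mm), and the other three cassettes lie flat in the magazine, the next one on its floor (all of step 3 and y of cassette_1 in the frame of nest above -0.003 m and x of cassette_1 in the frame of nest between -0.003 and 0.003 m and angle between the x axis of cassette_1 and the x axis of dispenser, either way round below 0.1 rad and angle between cassette_1's own z axis and vertical below 0.08 rad and linear speed of cassette_1 below 0.01 m/s and value of joint plunger below 0.002 m and horizontal distance between each of cassette_2, cassette_3, cassette_4 and dispenser below 0.004 m and z of cassette_2 in the frame of dispenser below 0.0185 m and z of cassette_3 in the frame of dispenser below 0.029 m and z of cassette_4 in the frame of dispenser below 0.0395 m); the robot touches nothing.
It fails at once if a second cassette is pushed out (x of cassette_2 in the frame of dispenser below -0.006 m).
It fails at once if the ejected cassette is lifted or tipped (z of cassette_1 in the frame of dispenser above 0.024 m or angle between cassette_1's own z axis and vertical above 0.35 rad).
It fails at once if a cassette is lifted in the magazine (z of cassette_2 in the frame of dispenser above 0.034 m or z of cassette_3 in the frame of dispenser above 0.044 m or z of cassette_4 in the frame of dispenser above 0.054 m).
It fails at once if the marker, vial or beaker is disturbed (distance of any of marker, vial, beaker from where it was at the start of the episode above 0.015 m or angle between any of vial, beaker's own z axis and vertical above 0.3 rad).
It also fails if it takes over 40 s, if anything falls off the work surface, if the arm or the gripper's body presses on something with over 40 N, if the wrist force passes 120 N, or if a joint passes its speed limit or range.

## Robot

A 6-joint arm with a two-finger parallel gripper is mounted at the origin on a cart in front of the work surface, level with it; the furniture and walls round the work are solid. World frame = base frame: x ahead of the robot, y to its left, z up, the work surface at z = 0. Lengths are in m, angles in rad, forces in N, time in s.
With the tool pointing down it reaches from about 0.375 to 0.975 m from the base axis. Payload 3.8 kg.
Tool frame: the origin (TCP) lies between the finger pads; the fingertips stand 22 mm ahead of it and the grasp point (between the pads) lies 3 mm ahead of it (bot.finger_overhang is the distance from the TCP to the fingertips, in m); x points along the fingers, y is the direction in which the jaws open and shut, and the axes are right-handed (so a half turn about x gives the same grasp; the last joint's range is limited). The gripper opens to 85 mm and grips with 20 to 120 N. Pads are 22 mm wide; open, the fingers measure 114 mm over their backs; the gripper's body (76 mm by 85 mm) begins 54 mm behind the grasp point. The pads swing forward as they close: fully open they stand 13 mm farther back than shut.
Start: joints at [-0.037, 0.264, 1.604, -0, 1.274, -0.037], TCP at [0.675, -0, 0.253] pointing down, gripper open.
Joint ranges: [-2.63, 2.63], [-0.94, 2.18], [0.31, 2.57], [-1.31, 4.45], [0, 2.66], [-2.55, 2.55]. Speed limits (rad/s): [2.57, 2.57, 3.14, 3.14, 3.14, 3.14].

## Interface

Orientations are given as a rotation vector (axis times angle).
In Python, from workcell import bot gives the robot as it stands. The module is installed in compiled form; this text tells all that it offers.
- The arm moves only by the tool arm_command, never from a script. Its argument "series" is a list that holds one entry, the list of rows, each a list of 7 numbers: the turn, a rotation vector about the tool's x, y, z in rad, then the shift along the tool's x, y, z in cm, then the opening, from 0 (shut) to 1 (fully open). In form: [[[rx, ry, rz, x, y, z, grip], ...]]. A call has 1 to 10 rows; each row shifts and turns the pose as measured when the row begins, along the tool's axes as they then stand; what a row does not reach is not made up. A row lasts 1/10 s, in which the tool goes at most 50 mm and 8.59 degrees, less where a joint would pass 70% of its speed; a pose out of reach is approached as far as the arm can. A call is refused whole if a number of a shift passes 5 or a number of a turn 0.15, either way. A call with a gripper value outside its range is refused whole. The fingers move at their own pace and stop on an object; "newtons" is the grip in N (left out, the last holds). Time passes only in rows, so rows that do not move let the fingers close. It gives the time, the measured TCP pose, the force and the opening at its end, in the units of the state.
- bot.read_state(): the state, without advancing time (a new reading comes with each control period).
- bot.read_camera(name): name is "scene" or "side" or "wrist"; returns (picture, depth): 384x512x3 uint8, blue, green, red; 384x512 float32, m along the optical axis (not along the pixel's ray), 0 where there is no reading.
- bot.camera_info(name): a dict with "K" (3x3 intrinsics, pixels), "extrinsics" (4x4, takes a point from camera to world coordinates). Camera axes: x right, y down, z forward; pixel columns grow to the right and rows downward; lengths in m; the calibration is good to about 2 mm. A picture is of the moment at which its call begins: read the wrist's pose just before it. camera_info takes no time and is no camera call; for the wrist camera it gives the pose at the moment of the call.
- bot.finish_job(): hands the job in, once; it reports no verdict.
The state is a dict: "time": time; "q": joint angles; "joint_vel": joint speeds; "joint_torque": joint torques, N m; "tool_pos": TCP position; "tcp_rot": TCP orientation; "wrist_force": force on the tool from outside, world axes, zero at the start; "torque": the same for the moment, N m; "width": opening from 0.0 (shut) to 1.0 (fully open).
Only numpy, scipy, OpenCV 4.12 (cv2) and the standard library are available. Lean on these libraries where they do the work, as an engineer would, in place of code of your own. Each camera call takes 0.05 s, during which the arm holds its last target.

## Working session

There is one attempt and no reset: what is moved stays moved. The work goes in short steps, Python scripts to look and compute and a tool call to move; the robot and the scene stay as the last step left them, time stands still between calls to the robot, and variables do not carry over. Pictures are saved under pics/ and viewed, and the job is handed in when it is done.

Besides the shell and the picture viewer there is one more tool, called after "Emit:" in YAML: its name, and indented under it one key for each argument. arm_command: Moves the arm, as the interface text tells. Its arguments: {"type":"object","properties":{"series":{"type":"array"},"newtons":{"type":"number"}},"required":["series"]}

```bash
mkdir -p pics; cat > h.py <<'E'
import numpy as np, cv2
from workcell import bot
from scipy.spatial.transform import Rotation as R
def cam(n):
    i=bot.camera_info(n); p,d=bot.read_camera(n)
    return p,d,np.array(i["K"]),np.array(i["extrinsics"])
def pts(d,K,E):
    v,u=np.mgrid[:d.shape[0],:d.shape[1]]
    P=np.stack([(u-K[0,2])/K[0,0]*d,(v-K[1,2])/K[1,1]*d,d],-1)
    return P@E[:3,:3].T+E[:3,3]
E
python3 - <<'E'
from h import *
s=bot.read_state(); print({k:np.round(v,3) for k,v in s.items()}, bot.finger_overhang)
for n in("scene","side","wrist"):
    p,d,K,E=cam(n); cv2.imwrite(f"pics/{n}0.png",p); np.savez(f"{n}0.npz",p=p,d=d,K=K,E=E); print(n,np.round(K,1).tolist(),np.round(E,3).tolist())
E
```

```text
{'time': np.float64(0.0), 'q': array([-0.037,  0.265,  1.605, -0.   ,  1.274, -0.037]), 'joint_vel': array([-0.001,  0.002,  0.001,  0.002, -0.001, -0.001]), 'joint_torque': array([ 1.0000e-03, -5.1512e+01, -3.6731e+01, -0.0000e+00,  1.3000e-02,
        0.0000e+00]), 'tool_pos': array([0.674, 0.   , 0.252]), 'tcp_rot': array([ 1.208,  1.211, -1.211]), 'wrist_force': array([ 0.651,  0.056, -0.58 ]), 'torque': array([ 0.019, -0.018,  0.013]), 'width': np.float64(1.001)} 0.022
scene [[386.9, 0.0, 257.6], [0.0, 386.9, 195.8], [0.0, 0.0, 1.0]] [[-0.515, -0.405, 0.755, -0.309], [-0.857, 0.217, -0.467, 0.508], [0.025, -0.888, -0.459, 0.602], [0.0, 0.0, 0.0, 1.0]]
side [[466.3, 0.0, 254.4], [0.0, 466.3, 199.3], [0.0, 0.0, 1.0]] [[0.006, -0.824, 0.567, -0.218], [-1.0, -0.008, -0.001, 0.0], [0.006, -0.567, -0.824, 1.184], [0.0, 0.0, 0.0, 1.0]]
wrist [[304.7, 0.0, 262.3], [0.0, 304.7, 197.0], [0.0, 0.0, 1.0]] [[1.0, -0.0, -0.003, 0.675], [-0.001, -0.964, -0.266, 0.067], [-0.002, 0.266, -0.964, 0.373], [0.0, 0.0, 0.0, 1.0]]
```

View pics/scene0.png

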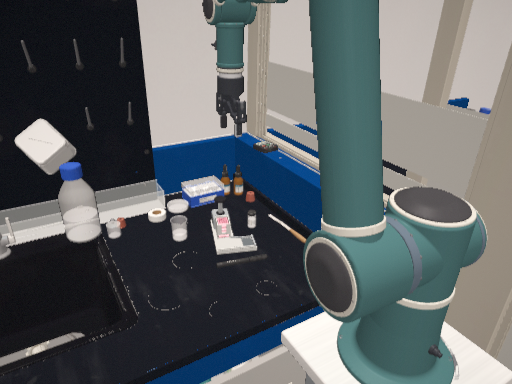

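View pics/side0.png

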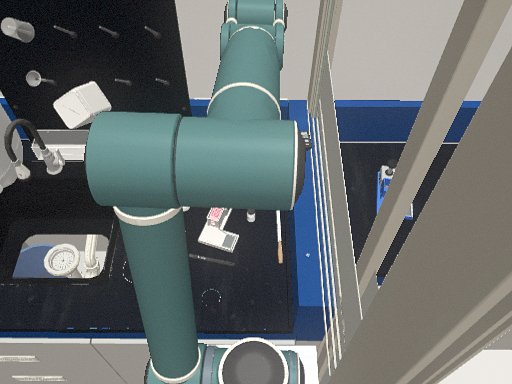

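View pics/wrist0.png

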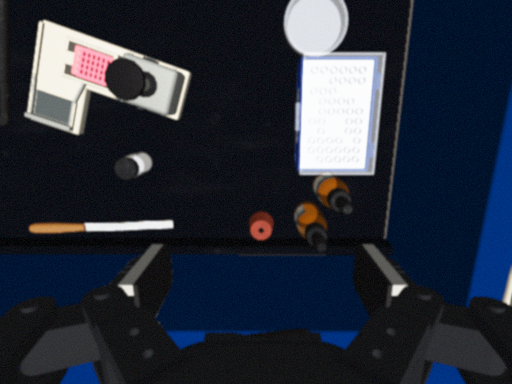

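The wrist view shows the light grey dispenser: button at (126,78), pink magazine at (92,62), and nest at (55,105). The vial is at (133,165). The side view also has a blue look-alike at (390,190) on the far bench, which I'll leave alone. Next I'll measure the dispenser.

```bash
python3 - <<'E'
from h import *
s=bot.read_state(); print(np.round(R.from_rotvec(s["tcp_rot"]).as_matrix(),3))
z=np.load("wrist0.npz"); p,d,K,E=[z[k] for k in "pdKE"]
P=pts(d,K,E)
for u,v in [(126,78),(92,62),(55,105),(60,60),(160,85),(133,165),(150,85),(180,95)]: print((u,v),p[v,u],np.round(P[v,u],4))
def onplane(uv,h):
    uv=np.asarray(uv,float); r=np.c_[(uv[:,0]-K[0,2])/K[0,0],(uv[:,1]-K[1,2])/K[1,1],np.ones(len(uv))]@E[:3,:3].T
    t=(h-E[2,3])/r[:,2]; return E[:3,3]+r*t[:,None]
# button
m=((P[...,2]>.09)&(P[...,2]<.115)&(np.hypot(P[...,0]-P[78,126,0],P[...,1]-P[78,126,1])<.03))
v,u=np.nonzero(m); print("btn",m.sum(),np.median(P[m],0))
c=cv2.minEnclosingCircle(np.c_[u,v].astype(np.float32)); print(c, onplane([c[0]],.1005))
# pink
hsv=cv2.cvtColor(p,cv2.COLOR_BGR2HSV); m=((hsv[...,0]>160)|(hsv[...,0]<4))&(hsv[...,1]>60)&(hsv[...,2]>120); m[:, :60]=0; m[120:]=0;m[:,200:]=0
v,u=np.nonzero(m); print("pink",m.sum(),np.median(P[m],0)); q=onplane(np.c_[u,v],.056)
r=cv2.minAreaRect((q[:,:2]*1000).astype(np.float32)); print(r, )
# ledge & dispenser footprints
for lo,hi in[(.010,.025),(.048,.056),(.056,.066)]:
    m=(P[...,2]>lo)&(P[...,2]<hi); m[140:]=0;m[:,210:]=0
    n,l,st,ce=cv2.connectedComponentsWithStats(m.astype(np.uint8)); k=1+np.argmax(st[1:,4]); q=P[l==k]
    print(lo,hi,st[k],cv2.minAreaRect((q[:,:2]*1000).astype(np.float32)), np.median(q[:,2]))
big=cv2.resize(p[0:260,0:260],(780,780),interpolation=cv2.INTER_CUBIC)[:600]; cv2.imwrite("pics/crop0.png",big)
E
```

```text
[[-0.002  1.    -0.   ]
 [ 0.    -0.    -1.   ]
 [-1.    -0.002 -0.   ]]
(126, 78) [40 39 39] [0.5602 0.0955 0.1004]
(92, 62) [125 108 229] [0.5112 0.1143 0.0575]
(55, 105) [113 112 106] [0.4413 0.076  0.0158]
(60, 60) [233 244 246] [0.4558 0.1224 0.0168]
(160, 85) [213 221 220] [0.5725 0.0941 0.051 ]
(133, 165) [48 42 44] [0.5354 0.0134 0.0485]
(150, 85) [52 51 50] [0.5648 0.0935 0.0575]
(180, 95) [150 167 171] [0.5839 0.0862 0.0209]
btn 1381 [0.55924967 0.09543704 0.09985638]
((125.36566925048828, 77.91790771484375), 22.453840255737305) [[0.55970658 0.09551803 0.1005    ]]
pink 1070 [0.50952709 0.11168163 0.0559403 ]
((509.4192199707031, 111.39350891113281), (29.2869873046875, 37.39031219482422), 70.8110580444336)
0.01 0.025 [  25   20  124  114 5070] ((479.6310729980469, 94.16339111328125), (107.0157699584961, 114.22596740722656), 71.09124755859375) 0.016095205494079973
0.048 0.056 [ 118   52   60   63 1546] ((557.8721923828125, 95.41978454589844), (45.80476379394531, 56.09003829956055), 71.17576599121094) 0.051684536569106904
0.056 0.066 [ 76  46  33  37 414] ((509.4662780761719, 111.84033203125), (27.74945831298828, 28.102386474609375), 70.16580963134766) 0.056580717234665706
```

View pics/crop0.png

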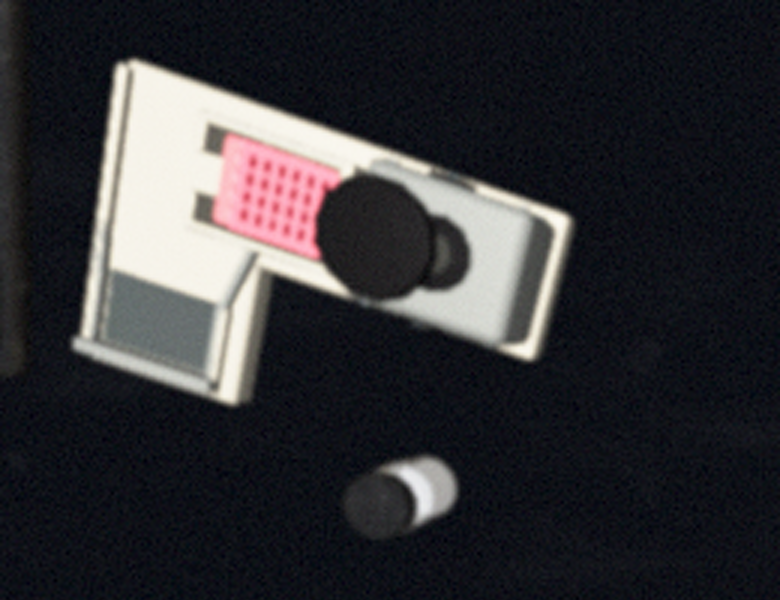

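Emit:
arm_command:
  series:
    - [[0,0,0,0,-3.0,-2.4,0],[0,0,0,0,-3.0,-2.4,0],[0,0,0,0,-3.0,-2.4,0],[0,0,0,0,-2.6,-2.2,0],[0.11,0,0,0,0,0,0],[0.11,0,0,0,0,0,0],[0.11,0,0,0,0,0,0],[0,0,0,0,0,0,0]]
  newtons: 60

```text
time: 0.95
tool_pos: [0.5513, 0.0971, 0.2477]
tcp_rot: [1.452, 1.032, -1.464]
wrist_force: [0.3, 1.0, -0.4]
width: 0.002
```

```bash
cat >> h.py <<'E'
yaw=-0.329; O=np.array([.5095,.112])
def D(x,y,z=0):
    c,s=np.cos(yaw),np.sin(yaw); return np.array([O[0]+c*x-s*y,O[1]+s*x+c*y,z])
def goto(T):
    """tip target -> tool shift cm, and turn to square pose"""
    s=bot.read_state(); M=R.from_rotvec(s["tcp_rot"]).as_matrix()
    tip=s["tool_pos"]+M[:,0]*.022
    c,sn=np.cos(yaw),np.sin(yaw)
    G=np.array([[0,c,sn],[0,sn,-c],[-1,0,0]])
    print("t",round(float(s["time"]),2),"tip",np.round(tip,4),"F",np.round(s["wrist_force"],1),"w",round(float(s["width"]),2))
    print("shift cm",np.round(M.T@(T-tip)*100,2),"turn",np.round(R.from_matrix(M.T@G).as_rotvec(),3))
E
python3 - <<'E'
from h import *
goto(D(52,0,0)/1 if 0 else D(.052,0,.1005))
p,d,K,E=cam("wrist"); cv2.imwrite("pics/w1.png",p); np.savez("w1.npz",p=p,d=d,K=K,E=E)
E
```

```text
t 0.95 tip [0.5512 0.0971 0.2257] F [ 0.3  1.  -0.4] w 0.0
shift cm [12.51  0.87 -0.12] turn [-0.013  0.003  0.008]
```

View pics/w1.png

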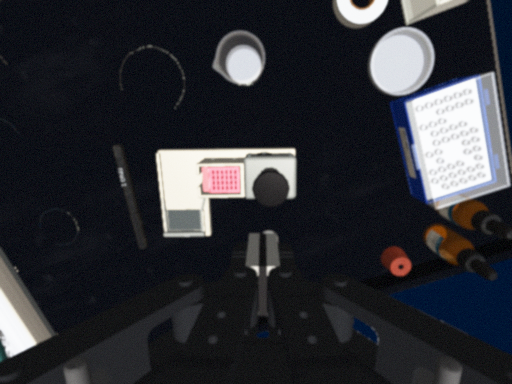

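The view is now square to the dispenser. The marker is at (130,195), the beaker at (240,58), the button at (270,186), the pink stack at (222,180), and the shut fingers at (263,245). I'll re-measure from here.

```bash
python3 - <<'E'
from h import *
z=np.load("w1.npz"); p,d,K,E=[z[k] for k in "pdKE"]
P=pts(d,K,E)
X=(P[...,:2]-O)
def sel(lo,hi,r=(120,250,140,310)):
    m=np.zeros(d.shape,bool); a,b,c,e=r[0],r[1],r[2],r[3]
    m[a:b,c:e]=((P[...,2]>lo)&(P[...,2]<hi))[a:b,c:e]
    n,l,st,ce=cv2.connectedComponentsWithStats(m.astype(np.uint8)); k=1+np.argmax(st[1:,4]); return l==k
m=sel(.09,.112); q=P[m]; c=cv2.minEnclosingCircle((q[:,:2]*1000).astype(np.float32)); print("btn",c,np.median(q[:,2]),"exp",D(.052,0))
hsv=cv2.cvtColor(p,cv2.COLOR_BGR2HSV); m=((hsv[...,0]>160)|(hsv[...,0]<4))&(hsv[...,1]>60)&(hsv[...,2]>120); m[:150]=0;m[210:]=0;m[:,:180]=0;m[:,260:]=0
print("pink",cv2.minAreaRect((P[m][:,:2]*1000).astype(np.float32)))
for lo,hi in[(.010,.025),(.048,.056)]:
    m=sel(lo,hi); print(lo,cv2.minAreaRect((P[m][:,:2]*1000).astype(np.float32)))
m=sel(.012,.024); c,s=np.cos(yaw),np.sin(yaw); Y=X[m]@np.array([[c,-s],[s,c]]); print("disp-frame ledge ext", np.percentile(Y,[.5,99.5],axis=0)*1000)
c_,f=sel(.012,.024),0
big=cv2.resize(p[120:330,130:340],(600,600),interpolation=cv2.INTER_CUBIC); cv2.imwrite("pics/crop1.png",big)
E
```

```text
btn ((557.8319091796875, 95.54796600341797), 17.09477996826172) 0.09983791338646944 exp [0.55871103 0.09519897 0.        ]
pink ((526.21826171875, 135.1471405029297), (100.10484313964844, 46.136474609375), 51.851863861083984)
0.01 ((502.00335693359375, 87.04763793945312), (106.28816223144531, 159.57858276367188), 70.94038391113281)
0.048 ((535.8703002929688, 103.60145568847656), (44.320213317871094, 102.51587677001953), 70.65505981445312)
disp-frame ledge ext [[-78.38974954 -76.35192151]
 [ 77.2898755   26.8190529 ]]
```

View pics/crop1.png

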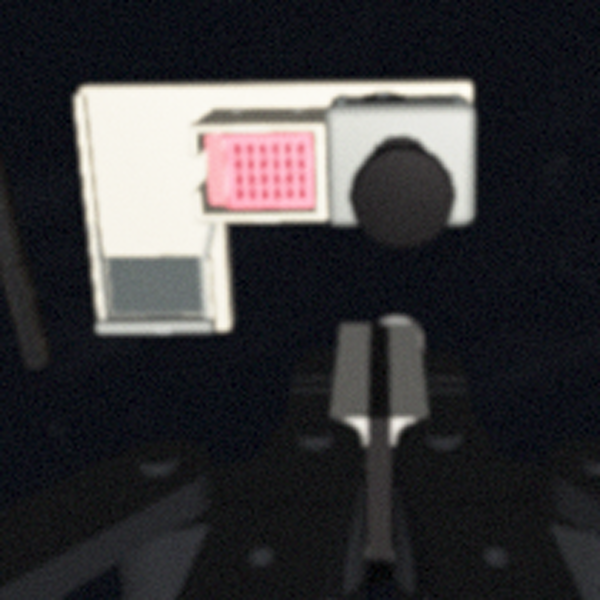

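Emit:
arm_command:
  series:
    - [[0,0,0,3,0.4,0,0],[0,0,0,3,0.3,0,0],[0,0,0,3,0.1,-0.1,0],[0,0,0,1,0,0,0],[0,0,0,0,0,0,0]]

```text
time: 1.5
tool_pos: [0.5608, 0.0949, 0.1465]
tcp_rot: [1.444, 1.039, -1.451]
wrist_force: [-0.5, 0.0, 0.5]
width: 0.001
```

```bash
python3 - <<'E'
from h import *
goto(D(.052,0,.1005))
E
```

```text
t 1.5 tip [0.5607 0.0949 0.1245] F [-0.5  0.   0.5] w 0.0
shift cm [ 2.41 -0.18  0.03] turn [0.001 0.001 0.004]
```

Emit:
arm_command:
  series:
    - [[0,0,0,1.2,-0.2,0,0],[0,0,0,1.0,0,0,0],[0,0,0,0.7,0,0,0],[0,0,0,0.7,0,0,0],[0,0,0,0.7,0,0,0],[0,0,0,0.5,0,0,0],[0,0,0,0,0,0,0]]

```text
time: 2.2
tool_pos: [0.5615, 0.0958, 0.1008]
tcp_rot: [1.447, 1.036, -1.443]
wrist_force: [-2.0, 0.1, 2.6]
width: 0.001
```

```bash
python3 - <<'E'
from h import *
goto(D(.052,0,.0695))
E
```

```text
t 2.2 tip [0.5615 0.0958 0.0788] F [-2.   0.1  2.6] w 0.0
shift cm [ 0.93 -0.25  0.15] turn [ 0.003 -0.001 -0.002]
```

Emit:
arm_command:
  series:
    - [[0,0,0,0.4,0,0,0],[0,0,0,0.4,0,0,0],[0,0,0,0.3,0,0,0],[0,0,0,0.1,0,0,0]]

```text
time: 2.6
tool_pos: [0.562, 0.0959, 0.0912]
tcp_rot: [1.447, 1.036, -1.443]
wrist_force: [-7.5, -1.5, 15.3]
width: 0.002
```

```bash
python3 - <<'E'
from h import *
goto(D(.052,0,.0695))
E
```

```text
t 2.6 tip [0.5621 0.0959 0.0692] F [-7.5 -1.5 15.3] w 0.0
shift cm [-0.03 -0.29  0.17] turn [ 0.003 -0.001 -0.002]
```

Emit:
arm_command:
  series:
    - [[0,0,0,0.1,0,0,0],[0,0,0,0.05,0,0,0]]

```text
time: 2.8
tool_pos: [0.5619, 0.0959, 0.0914]
tcp_rot: [1.447, 1.037, -1.443]
wrist_force: [-3.5, -0.3, 4.9]
width: 0.001
```

```bash
python3 - <<'E'
from h import *
goto(D(.052,0,.0695))
p,d,K,E=cam("wrist"); cv2.imwrite("pics/w2.png",p); np.savez("w2.npz",p=p,d=d,K=K,E=E)
p,d,K,E=cam("scene"); cv2.imwrite("pics/s2.png",cv2.resize(p[180:280,160:290],None,fx=6,fy=6)[:600])
E
```

```text
t 2.8 tip [0.562  0.0959 0.0694] F [-3.5 -0.3  4.9] w 0.0
shift cm [-0.01 -0.29  0.17] turn [ 0.003 -0.001 -0.001]
```

View pics/w2.png

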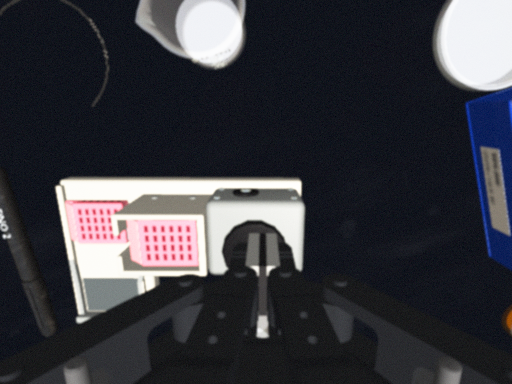

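View pics/s2.png

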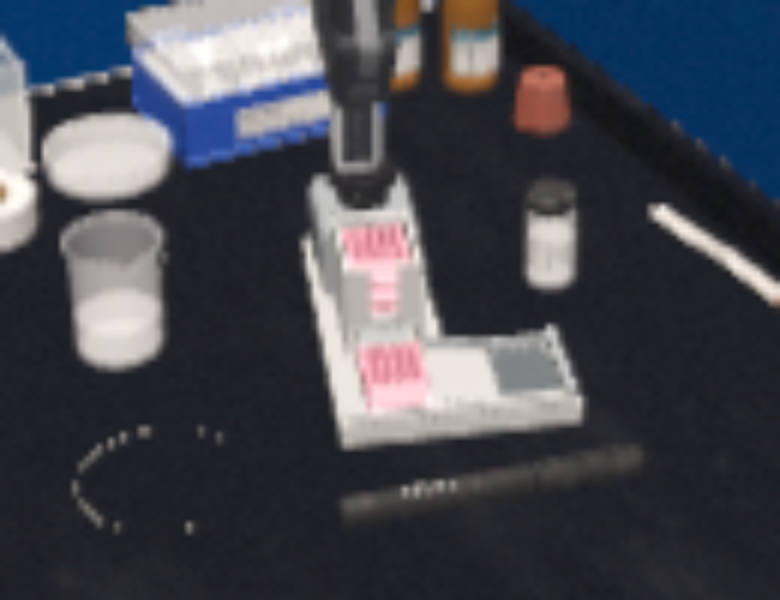

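The cassette is out at the outlet: wrist (98,222), scene crop (393,375). One firmer push will confirm the stop, then I'll release.

Emit:
arm_command:
  series:
    - [[0,0,0,0.25,0,0,0],[0,0,0,0.2,0,0,0]]

```text
time: 3.1
tool_pos: [0.5621, 0.0959, 0.0912]
tcp_rot: [1.446, 1.037, -1.444]
wrist_force: [-9.3, -1.1, 16.9]
width: -0.002
```

Emit:
arm_command:
  series:
    - [[0,0,0,-0.6,0,0,0],[0,0,0,-0.8,0,0,0],[0,0,0,-1.0,0,0,0],[0,0,0,-1.2,0,0,0],[0,0,0,-2.0,0,0,0],[0,0,0,-2.5,0,0,0],[0,0,0,0,0,0,0],[0,0,0,0,0,0,0]]

```text
time: 3.9
tool_pos: [0.5637, 0.0962, 0.1771]
tcp_rot: [1.449, 1.035, -1.44]
wrist_force: [-0.2, 0.5, -0.6]
width: -0.002
```

```bash
python3 - <<'E'
from h import *
goto(D(-.053,.04,.08))
p,d,K,E=cam("wrist"); cv2.imwrite("pics/w3.png",p); np.savez("w3.npz",p=p,d=d,K=K,E=E)
p,d,K,E=cam("scene"); cv2.imwrite("pics/s3.png",cv2.resize(p[180:280,160:290],None,fx=6,fy=6)[:600])
E
```

```text
t 3.9 tip [0.5638 0.0962 0.1551] F [-0.2  0.5 -0.6] w -0.0
shift cm [  7.47 -10.98  -3.75] turn [ 0.003 -0.003 -0.005]
```

View pics/w3.png

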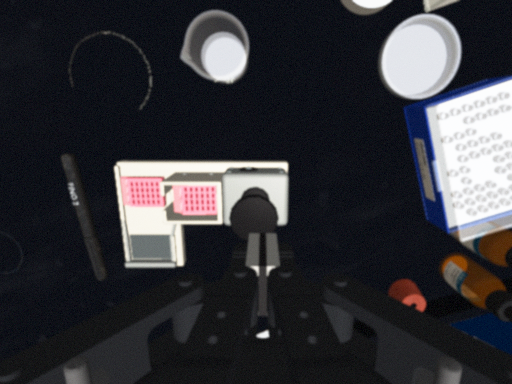

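View pics/s3.png

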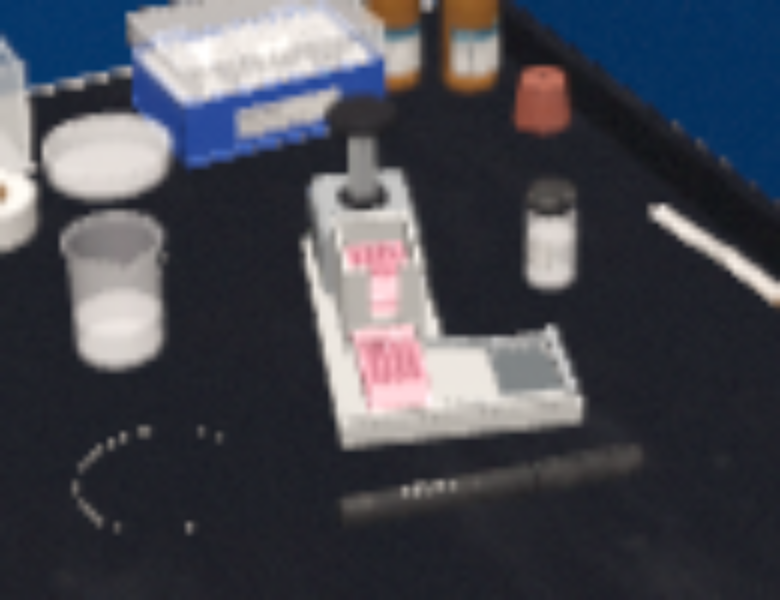

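The plunger is up, the stack has dropped and cassette 1 is at the outlet, wrist (143,192). Measuring it, the stack and the beaker.

```bash
cat >> h.py <<'E'
def toD(P):
    c,s=np.cos(yaw),np.sin(yaw); x=P[...,:2]-O
    return np.concatenate([x@np.array([[c,-s],[s,c]]),P[...,2:]],-1)*1000
def pinks(p,d,K,E,rows=(0,384),cols=(0,512)):
    Q=toD(pts(d,K,E)); h=cv2.cvtColor(p,cv2.COLOR_BGR2HSV)
    m=((h[...,0]>160)|(h[...,0]<6))&(h[...,1]>50)&(h[...,2]>100)&(np.abs(Q[...,0])<90)&(np.abs(Q[...,1])<90)
    for nm,lo,hi in (("cassette1",19,31),("stack",38,52)):
        mm=m&(Q[...,2]>lo)&(Q[...,2]<hi)
        if mm.sum()<50: print(nm,"none",mm.sum()); continue
        mm=cv2.morphologyEx(mm.astype(np.uint8),cv2.MORPH_CLOSE,np.ones((3,3))); n,l,st,ce=cv2.connectedComponentsWithStats(mm)
        k=1+np.argmax(st[1:,4]); q=Q[(l==k)]
        print(nm,st[k].tolist(),"z",np.round(np.median(q[:,2]),1),cv2.minAreaRect(q[:,:2].astype(np.float32)), "pct",np.round(np.percentile(q[:,:2],[1,99],axis=0),1).tolist())
    return Q
E
python3 - <<'E'
from h import *
z=np.load("w3.npz"); p,d,K,E=[z[k] for k in "pdKE"]
Q=pinks(p,d,K,E)
m=(Q[...,2]>50)&(Q[...,2]<70); m[90:]=0; m[:,260:]=0;print("beaker",np.median(Q[m],0),np.percentile(Q[m],[2,98],axis=0))
m=(Q[...,2]>93)&(Q[...,2]<110)&(np.abs(Q[...,0]-52)<25)&(abs(Q[...,1])<25)
print("btn",m.sum(),np.percentile(Q[m],[2,50,98],axis=0))
# fingers geometry in tool frame
s=bot.read_state();M=R.from_rotvec(s["tcp_rot"]).as_matrix();T=(pts(d,K,E)-s["tool_pos"])@M*1000
m=(d>0)&(T[...,0]>-60)&(T[...,0]<30)&(abs(T[...,1])<90)&(abs(T[...,2])<70)
for a in range(-60,30,10):
    k=m&(T[...,0]>=a)&(T[...,0]<a+10)
    if k.sum()>5: print(a,k.sum(),np.round(np.percentile(T[k],[1,99],axis=0)[:,1:],1).tolist())
E
```

```text
cassette1 [120, 176, 46, 31, 1197] z 25.7 ((-5.750663757324219, 20.37079429626465), (152.32525634765625, 40.37187957763672), 23.588794708251953) pct [[-74.1, -13.7], [-34.3, 13.9]]
stack [173, 186, 44, 30, 1251] z 45.8 ((24.45779037475586, 17.611644744873047), (113.70111083984375, 41.842063903808594), 38.451011657714844) pct [[-20.4, -15.5], [17.1, 10.4]]
beaker [ 19.34662611 122.14700348  56.92970198] [[ -0.27163223  94.88229368  51.062568  ]
 [ 45.95009716 138.52125247  59.21104396]]
btn 1656 [[ 36.04306603 -12.23439905  96.76875914]
 [ 50.63441053   2.25754685  99.88788089]
 [ 66.42132022  15.83289532 101.19952556]]
-60 11334 [[-54.2, -17.7], [54.7, 4.5]]
-50 6145 [[-46.8, -17.6], [47.5, 7.8]]
-40 6018 [[-38.2, -13.4], [38.8, 8.2]]
-30 2603 [[-32.1, -14.0], [32.9, 8.4]]
-20 824 [[-12.0, -12.4], [15.4, 10.7]]
-10 605 [[-13.0, -11.7], [13.7, -6.5]]
0 559 [[-13.0, -11.7], [13.7, -6.5]]
10 282 [[-12.2, -11.7], [12.9, -6.7]]
```

```bash
python3 - <<'E'
from h import *
print(np.round(bot.read_state()["q"],2)); goto(D(-.054,.045,.155)); print(D(-.054,.045),D(-.053,-.03))
E
```

```text
[0.12 0.13 1.91 0.   1.1  0.45]
t 4.0 tip [0.5638 0.0962 0.1548] F [0.1 0.1 0.3] w -0.01
shift cm [ -0.06 -11.04  -4.28] turn [ 0.003 -0.003 -0.005]
[0.4729356  0.17203369 0.        ] [0.4496497  0.10073315 0.        ]
```

Emit:
arm_command:
  series:
    - [[0,0,0,0,-3.5,-1.3,0],[0,0,0,0,-3.5,-1.3,0],[0,0,0,0,-3.0,-1.1,0],[-0.15,0,0,0,0,0,0],[-0.15,0,0,0,0,0,0],[-0.15,0,0,0,0,0,0],[-0.15,0,0,0,0,0,0],[-0.15,0,0,0,0,0,0],[-0.15,0,0,0,0,0,0],[-0.15,0,0,0,0,0,0]]

```text
time: 5.0
tool_pos: [0.4697, 0.1636, 0.1628]
tcp_rot: [0.654, 1.48, -0.67]
wrist_force: [0.1, 0.0, 0.1]
width: -0.001
```

Emit:
arm_command:
  series:
    - [[-0.15,0,0,0,0,0,0],[-0.15,0,0,0,0,0,0],[-0.15,0,0,0,0,0,0],[0,0,0,0,0,0,0]]

```text
time: 5.4
tool_pos: [0.4661, 0.1626, 0.1572]
tcp_rot: [0.303, 1.571, -0.32]
wrist_force: [0.9, 0.7, -0.7]
width: 0.001
```

```bash
cat >> h.py <<'E'
def goto2(T):
    s=bot.read_state(); M=R.from_rotvec(s["tcp_rot"]).as_matrix()
    tip=s["tool_pos"]+M[:,0]*.022
    c,sn=np.cos(yaw),np.sin(yaw)
    G=np.array([[0,sn,c],[0,-c,sn],[-1,0,0]])   # tool z=+ex ; y = z cross x
    G[:,1]=np.cross(G[:,2],G[:,0])
    print("t",round(float(s["time"]),2),"tipD",np.round(toD(tip),1),"F_D",np.round([c*s["wrist_force"][0]+sn*s["wrist_force"][1],-sn*s["wrist_force"][0]+c*s["wrist_force"][1],s["wrist_force"][2]],1))
    print("shift cm",np.round(M.T@(T-tip)*100,2),"turn",np.round(R.from_matrix(M.T@G).as_rotvec(),3),"tool y in D",np.round(G[:,1]@np.array([-sn,c,0]),2),"q",np.round(s["q"],2))
E
python3 - <<'E'
from h import *
goto2(D(-.054,.045,.08))
E
```

```text
t 5.4 tipD [-57.9  33.5 135.2] F_D [ 0.6  1.  -0.7]
shift cm [5.49 1.26 0.42] turn [-0.067 -0.02   0.015] tool y in D 1.0 q [ 0.28  0.02  2.07  0.    1.08 -0.89]
```

Emit:
arm_command:
  series:
    - [[-0.07,-0.02,0.015,2.0,0.7,0.2,0],[0,0,0,2.0,0.5,0.2,0],[0,0,0,2.0,0,0,0],[0,0,0,0,0,0,0]]

```text
time: 5.8
tool_pos: [0.4727, 0.1721, 0.0932]
tcp_rot: [0.265, 1.556, -0.266]
wrist_force: [-0.3, -1.0, -0.3]
width: 0.001
```

```bash
python3 - <<'E'
from h import *
goto2(D(-.054,.040,.021))
p,d,K,E=cam("wrist"); cv2.imwrite("pics/w4.png",p); np.savez("w4.npz",p=p,d=d,K=K,E=E); pinks(p,d,K,E)
E
```

```text
t 5.8 tipD [-54.3  45.   71.2] F_D [ 0.  -1.1 -0.3]
shift cm [ 5.02 -0.49  0.04] turn [-0.009 -0.001  0.001] tool y in D 1.0 q [ 0.3   0.1   2.12  0.    0.93 -0.93]
cassette1 [178, 234, 32, 10, 183] z 25.9 ((-74.97955322265625, 23.74692153930664), (19.40151023864746, 100.05661010742188), 53.67026901245117) pct [[-45.1, -10.9], [-37.8, 9.2]]
stack none 35
```

View pics/w4.png

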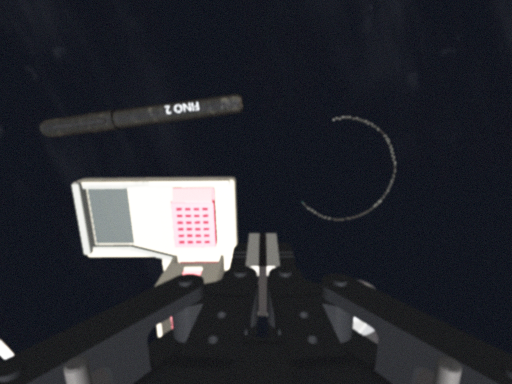

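The cassette is at (195,215), the nest to its left at (110,215), and the fingertip at (262,250), just past the ledge's open end. Descending.

Emit:
arm_command:
  series:
    - [[0,0,0,2.0,0,0,0],[0,0,0,1.7,0,0,0],[0,0,0,0.8,0,0,0],[0,0,0,0,0,0,0]]

```text
time: 6.25
tool_pos: [0.477, 0.1733, 0.0522]
tcp_rot: [0.273, 1.548, -0.268]
wrist_force: [-0.3, 0.2, -0.4]
width: -0.002
```

```bash
python3 - <<'E'
from h import *
goto2(D(-.054,.027,.0215))
E
```

```text
t 6.25 tipD [-50.5  47.6  30.2] F_D [-0.3  0.1 -0.4]
shift cm [ 0.86 -2.07 -0.33] turn [-0.015  0.005 -0.004] tool y in D 1.0 q [ 0.3   0.16  2.14  0.    0.83 -0.93]
```

Emit:
arm_command:
  series:
    - [[-0.015,0.005,0,0.5,0,-0.3,0],[0,0,0,0.3,-0.4,0,0],[0,0,0,0,-0.5,0,0],[0,0,0,0,0,0,0]]

```text
time: 6.65
tool_pos: [0.4729, 0.1659, 0.0465]
tcp_rot: [0.263, 1.551, -0.253]
wrist_force: [0.7, 0.2, -0.1]
width: -0.001
```

```bash
python3 - <<'E'
from h import *
goto2(D(-.054,.027,.0215))
E
```

```text
t 6.65 tipD [-51.9  39.3  24.5] F_D [ 0.6  0.4 -0.1]
shift cm [ 0.29 -1.24 -0.21] turn [ 0.     0.003 -0.007] tool y in D 1.0 q [ 0.29  0.16  2.15  0.    0.82 -0.96]
```

Emit:
arm_command:
  series:
    - [[0,0,0,0.35,0,-0.2,0],[0,0,0,0,-0.4,0,0],[0,0,0,0,-0.4,0,0],[0,0,0,0,-0.4,0,0],[0,0,0,0,-0.4,0,0]]

```text
time: 7.15
tool_pos: [0.4661, 0.1506, 0.0435]
tcp_rot: [0.263, 1.549, -0.253]
wrist_force: [0.7, 0.9, -0.1]
width: -0.001
```

```bash
python3 - <<'E'
from h import *
goto2(D(-.053,-.031,.021))
p,d,K,E=cam("wrist"); cv2.imwrite("pics/w5.png",p); np.savez("w5.npz",p=p,d=d,K=K,E=E); pinks(p,d,K,E)
E
```

```text
t 7.15 tipD [-53.4  22.6  21.5] F_D [ 0.4  1.1 -0.1]
shift cm [ 0.01 -5.36  0.04] turn [-0.     0.005 -0.008] tool y in D 1.0 q [ 0.26  0.15  2.18  0.01  0.81 -0.99]
cassette1 [194, 224, 51, 59, 700] z 25.9 ((-77.32823944091797, 11.197851181030273), (19.845426559448242, 87.65463256835938), 64.10310363769531) pct [[-67.1, -11.4], [-38.1, 13.1]]
stack none 18
```

View pics/w5.png

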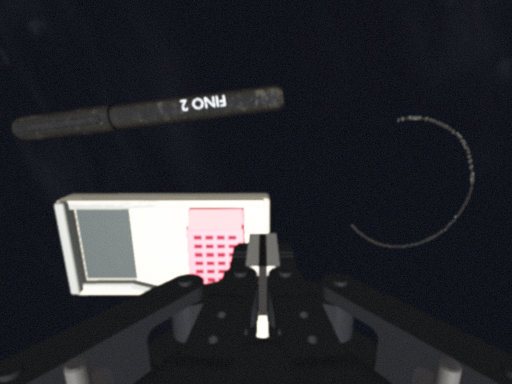

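The fingertip edge (247,245) is just short of the cassette face (244,240), so the tip is about 8 mm in half-thickness. I'll push on.

Emit:
arm_command:
  series:
    - [[0,0,0,0,-0.4,0,0],[0,0,0,0,-0.4,0,0],[0,0,0,0,-0.4,0,0],[0,0,0,0,-0.4,0,0],[0,0,0,0,-0.4,0,0],[0,0,0,0,-0.4,0,0]]

```text
time: 7.8
tool_pos: [0.4575, 0.1254, 0.0433]
tcp_rot: [0.263, 1.549, -0.253]
wrist_force: [-0.5, -0.3, 0.2]
width: -0.0
```

```bash
python3 - <<'E'
from h import *
goto2(D(-.053,-.035,.021))
p,d,K,E=cam("wrist"); cv2.imwrite("pics/w6.png",p); np.savez("w6.npz",p=p,d=d,K=K,E=E); pinks(p,d,K,E)
E
```

```text
t 7.8 tipD [-53.4  -3.9  21.3] F_D [-0.4 -0.4  0.2]
shift cm [ 0.01 -3.11  0.04] turn [-0.     0.005 -0.008] tool y in D 1.0 q [ 0.21  0.12  2.21  0.01  0.8  -1.03]
cassette1 [198, 208, 50, 3, 84] z 19.8 ((-74.92974853515625, -23.645673751831055), (24.188379287719727, 1.2333930730819702), 89.09477996826172) pct [[-75.3, -35.3], [-74.2, -11.6]]
stack [258, 325, 10, 5, 39] z 39.0 ((-21.06546974182129, -4.06972599029541), (1.5166141986846924, 4.420285224914551), 8.636551856994629) pct [[-21.9, -6.3], [-20.2, -1.9]]
```

View pics/w6.png

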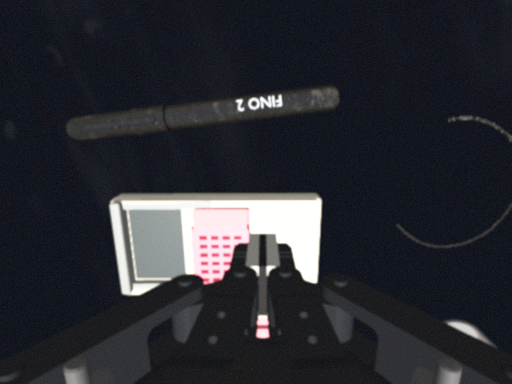

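Emit:
arm_command:
  series:
    - [[0,0,0,0,-0.4,0,0],[0,0,0,0,-0.4,0,0],[0,0,0,0,-0.4,0,0],[0,0,0,0,-0.4,0,0],[0,0,0,0,-0.4,0,0],[0,0,0,0,-0.3,0,0]]

```text
time: 8.45
tool_pos: [0.4492, 0.1015, 0.0431]
tcp_rot: [0.263, 1.549, -0.253]
wrist_force: [-0.4, 0.3, -0.1]
width: -0.001
```

```bash
python3 - <<'E'
from h import *
goto2(D(-.053,-.0363,.021))
p,d,K,E=cam("wrist"); cv2.imwrite("pics/w7.png",p); np.savez("w7.npz",p=p,d=d,K=K,E=E); pinks(p,d,K,E)
E
```

```text
t 8.45 tipD [-53.6 -29.3  21.1] F_D [-0.4  0.1 -0.1]
shift cm [ 0.01 -0.7   0.06] turn [-0.     0.005 -0.007] tool y in D 1.0 q [ 0.17  0.1   2.24  0.01  0.8  -1.08]
cassette1 [193, 219, 57, 64, 1009] z 25.9 ((-77.35246276855469, -40.34571075439453), (22.510236740112305, 87.0690689086914), 62.71100997924805) pct [[-67.3, -63.7], [-38.6, -36.3]]
stack none 19
```

View pics/w7.png

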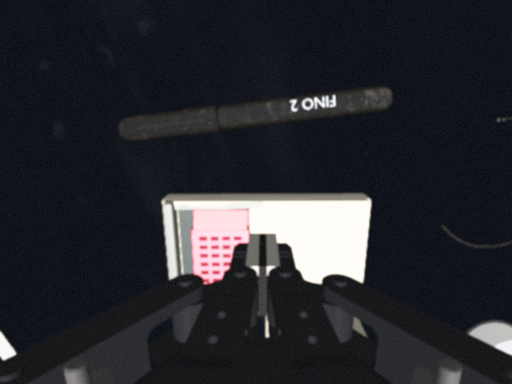

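Emit:
arm_command:
  series:
    - [[0,0,0,0,-0.3,0,0],[0,0,0,0,-0.2,0,0],[0,0,0,0,-0.15,0,0],[0,0,0,0,-0.1,0,0]]

```text
time: 8.9
tool_pos: [0.4464, 0.0935, 0.043]
tcp_rot: [0.263, 1.549, -0.253]
wrist_force: [0.0, -0.2, 0.0]
width: -0.0
```

```bash
python3 - <<'E'
from h import *
goto2(D(-.053,-.0363,.021))
p,d,K,E=cam("wrist"); cv2.imwrite("pics/w8.png",cv2.resize(p[180:320,140:340],None,fx=4,fy=4)); np.savez("w8.npz",p=p,d=d,K=K,E=E); pinks(p,d,K,E)
E
```

```text
t 8.9 tipD [-53.6 -37.7  21. ] F_D [ 0.1 -0.1  0. ]
shift cm [0.01 0.14 0.06] turn [-0.     0.005 -0.007] tool y in D 1.0 q [ 0.15  0.09  2.25  0.01  0.8  -1.1 ]
cassette1 [191, 210, 59, 73, 2316] z 25.6 ((-79.7301025390625, -57.452842712402344), (29.35256004333496, 86.12298583984375), 84.61373138427734) pct [[-74.5, -72.9], [-39.2, -44.8]]
stack none 18
```

View pics/w8.png

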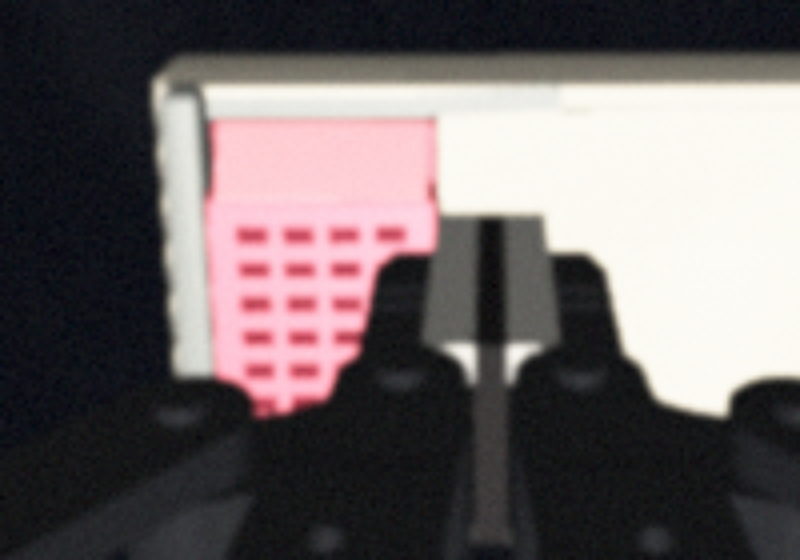

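The cassette is square in the nest. A thin dark line at crop (208,150) may be a remaining gap, so I'll push until I feel the stop.

Emit:
arm_command:
  series:
    - [[0,0,0,0,-0.1,0,0],[0,0,0,0,-0.1,0,0]]

```text
time: 9.15
tool_pos: [0.4464, 0.0928, 0.0434]
tcp_rot: [0.267, 1.548, -0.252]
wrist_force: [0.6, 5.5, 0.1]
width: -0.003
```

```bash
python3 - <<'E'
from h import *
goto2(D(-.053,-.0363,.021))
E
```

```text
t 9.15 tipD [-53.4 -38.3  21.4] F_D [-1.3  5.4  0.1]
shift cm [0.04 0.2  0.04] turn [-0.002  0.005 -0.01 ] tool y in D 1.0 q [ 0.15  0.09  2.25  0.01  0.8  -1.1 ]
```

The reaction is 5.4 N with almost no further travel, so it's on the stop. Backing off along +y, then up.

Emit:
arm_command:
  series:
    - [[0,0,0,0,-0.1,0,0],[0,0,0,0,0,0,0],[0,0,0,0,0.3,0,0],[0,0,0,0,0.6,0,0],[0,0,0,-0.5,0.8,0,0],[0,0,0,-2,0.5,0,0],[0,0,0,-3,0,0,0],[0,0,0,-4,0,0,0],[0,0,0,-4,0,0,0],[0,0,0,0,0,0,0]]

```text
time: 10.15
tool_pos: [0.4523, 0.1153, 0.1836]
tcp_rot: [0.264, 1.552, -0.253]
wrist_force: [1.1, -0.3, 0.3]
width: 0.003
```

```bash
python3 - <<'E'
from h import *
goto2(D(-.053,-.0363,.021))
p,d,K,E=cam("wrist"); cv2.imwrite("pics/w9.png",cv2.resize(p,None,fx=1.5,fy=1.5)); np.savez("w9.npz",p=p,d=d,K=K,E=E); pinks(p,d,K,E)
p,d,K,E=cam("scene"); cv2.imwrite("pics/s9.png",cv2.resize(p[180:280,160:290],None,fx=6,fy=6)[:600])
E
```

```text
t 10.15 tipD [-55.2 -15.2 161.6] F_D [1.1 0.1 0.3]
shift cm [14.05 -2.21  0.19] turn [-0.     0.002 -0.008] tool y in D 1.0 q [ 0.19 -0.08  2.11  0.01  1.11 -1.05]
cassette1 none 28
stack none 28
```

View pics/w9.png

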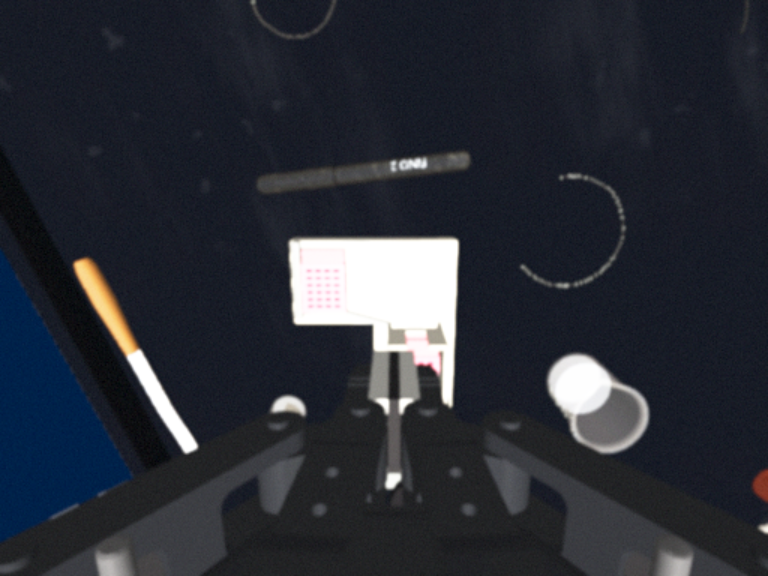

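View pics/s9.png

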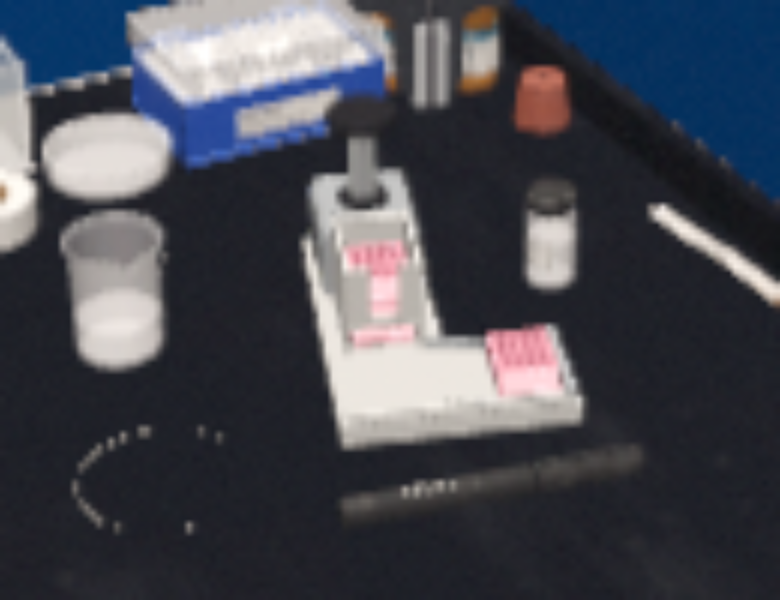

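The cassette is seated in the nest (wrist view (322,278)), the plunger is up, the fingers are clear, and the bystanders look undisturbed. I'll check the numbers with a looser mask because the picture is bright.

```bash
python3 - <<'E'
from h import *
z=np.load("w9.npz"); p,d,K,E=[z[k] for k in "pdKE"]
Q=toD(pts(d,K,E)); h=cv2.cvtColor(p,cv2.COLOR_BGR2HSV)
m=((h[...,0]>155)|(h[...,0]<8))&(h[...,1]>18)&(h[...,2]>100); m[:155]=0;m[220:]=0;m[:,:190]=0;m[:,240:]=0
m=cv2.morphologyEx(m.astype(np.uint8),cv2.MORPH_OPEN,np.ones((3,3)))>0
q=Q[m]; q=q[(q[:,2]>14)&(q[:,2]<32)]; print(len(q),np.median(q[:,2]),cv2.minAreaRect(q[:,:2].astype(np.float32)),np.percentile(q,[1,99],axis=0))
u=q[:,2]>24; print("upper z sd",q[u][:,2].std(), "plane", np.linalg.lstsq(np.c_[q[u][:,:2],np.ones(u.sum())],q[u][:,2],rcond=None)[0])
k=(Q[...,2]>22)&(Q[...,2]<25)&(abs(Q[...,1]+74)<5)&(abs(Q[...,0]+53)<30); print("stop top",k.sum(),np.percentile(Q[k],[2,98],axis=0) if k.sum() else '')
E
```

```text
18 25.886356365719315 ((-59.39695739746094, -66.9627914428711), (2.066082000732422, 6.986825466156006), 85.53947448730469) [[-62.90199928 -68.00982486  24.98837363]
 [-55.87583047 -65.70907967  27.07052848]]
upper z sd 0.6906748416260211 plane [-0.02789214 -0.09775633 17.74059378]
stop top 274 [[-78.38828171 -77.19992449  22.41388161]
 [-31.41689108 -69.83535889  24.9459368 ]]
```

```bash
python3 - <<'E'
from h import *
z=np.load("w9.npz"); p,d,K,E=[z[k] for k in "pdKE"]
Q=toD(pts(d,K,E))
m=(Q[...,2]>24.2)&(Q[...,2]<30)&(abs(Q[...,0]+53)<28)&(Q[...,1]<-30)&(Q[...,1]>-72)
n,l,st,ce=cv2.connectedComponentsWithStats(m.astype(np.uint8)); k=1+np.argmax(st[1:,4]); q=Q[l==k]
print(len(q),cv2.minAreaRect(q[:,:2].astype(np.float32)),np.percentile(q,[1,50,99],axis=0))
g=p[200]; 
print("row185",[(u,p[195,u].tolist()) for u in range(194,238,2)])
b=bot.read_state(); print(b["time"])
crop=cv2.resize(p[150:230,185:315],None,fx=6,fy=6,interpolation=cv2.INTER_CUBIC); crop=(255*(crop/255.)**2.5).astype(np.uint8); cv2.imwrite("pics/c9.png",crop)
E
```

```text
1023 ((-52.84136199951172, -58.07221603393555), (27.83086585998535, 36.05237579345703), 89.96617126464844) [[-69.04826235 -71.66376959  24.31352454]
 [-52.22080583 -58.27423542  25.70361265]
 [-35.32343805 -44.56695195  27.38819725]]
row185 [(194, [114, 117, 120]), (196, [243, 248, 249]), (198, [253, 253, 253]), (200, [251, 252, 255]), (202, [252, 249, 255]), (204, [250, 244, 255]), (206, [225, 205, 255]), (208, [244, 233, 255]), (210, [250, 245, 255]), (212, [224, 205, 255]), (214, [245, 235, 255]), (216, [249, 242, 255]), (218, [228, 210, 255]), (220, [245, 236, 255]), (222, [249, 242, 255]), (224, [230, 217, 255]), (226, [248, 241, 255]), (228, [254, 251, 255]), (230, [246, 242, 255]), (232, [255, 255, 255]), (234, [255, 255, 255]), (236, [255, 255, 255])]
10.25
```

View pics/c9.png

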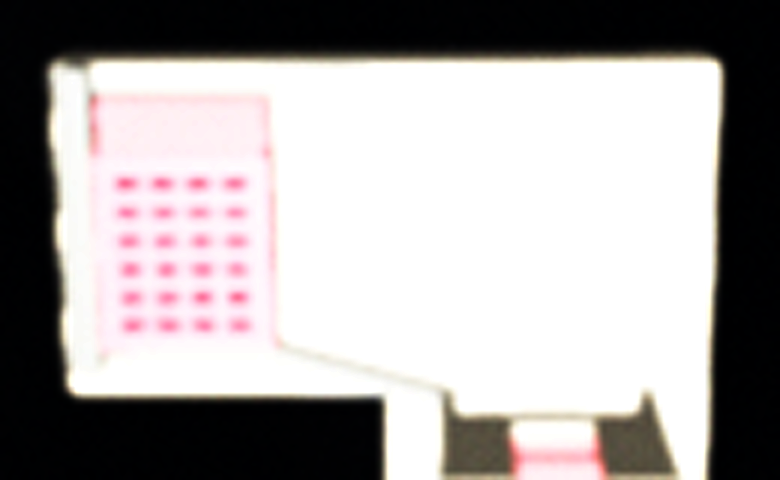

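The cassette rests against the end stop. It is centred at dispenser y of about -58 mm, and its right face is at about -71.7 mm against the stop face at -72. It is square and flat, with its top at about 26 mm. Handing in.

```bash
python3 -c "
from workcell import bot
print(bot.read_state()['wrist_force']); print(bot.finish_job())"
```

```text
[ 0.43801454 -0.42083166 -0.29128238]
the job is handed in; nothing more can be done
None
```

I pressed the plunger down to its stop once and let it spring back up. One pink cassette came out, and I slid it along the ledge with the shut fingertips until it met the end stop. I then backed the fingers off and handed the job in at about 10.3 s; no verdict was reported.

**Plunger:** the fingertip reached 69.2–69.4 mm, where fully down is 69.5 mm, and the force rose to 15–17 N. After release the button measured about 100 mm and still looked up in the last scene view.

**Magazine:** the stack top dropped to 45.8 mm, about 46 mm being expected once the next cassette is on the floor. I did not measure it again after the slide, but it looked unchanged.

**Cassette:** the end stop pushed back with 5.4 N. The cassette is centred at about dispenser y -58 mm, x -53 mm; its right face is about 0.3 mm from the stop, and it lies square with its top at about 26 mm.

**Bystanders:** the marker, vial and beaker looked unmoved in the last pictures; I did not measure them. The robot was clear of everything.

**Failed check:** the colour mask failed on the last wrist picture because it was overexposed. The final cassette numbers come from the depth image, and a darkened crop agreed with them.

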